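# Find the rocking ledge tile and press it home

## Task

One of the four loose-laid green tiles in the wooden frame rocks: press gently near the edges to find out which, then press that one straight down until it is fully home, level and firm. Finish while still pressing it down with a fingertip, so that the program ends with the hand holding that tile down. Only press: do not lift or pry out any tile, do not lean hard on them (they crack), and leave the jar, the ladle and the cork stopper where they are.

Things in the scene. Friction and masses are not known exactly. Their poses are not given: they have to be found in the camera images.
- tile_a: one of four identical light green glazed tiles, 100 x 100 x 12 mm, about 250 g, in pockets of the wooden frame (1 mm play all round). Origin: centre of its underside; x, y along its edges, z up; top face 12 mm above the origin. Tops stand 0 to 6 mm above the wood as the beds are uneven: height is no sign of looseness. Any of the four may be the one that rocks
- tile_b: Identical to the other three tiles: size and origin as tile_a. Three tiles (which ones varies) lie firm on full beds and do not give; the rocking one stands level on a stiff 30 mm square pad under its middle, 4 mm above its proper seat
- tile_c: Identical to the other three tiles: size and origin as tile_a. Whichever rocks is tipped about 0.1 rad by 2 to 4 N pressed 35 to 40 mm from its centre towards any edge (that edge down some 3 mm, the opposite edge up); let go, it falls back level. A firm one stays level
- tile_d: Identical to the other three tiles: size and origin as tile_a. Whichever rocks is seated by pressing at its centre: the pad yields at about 8 to 12 N, the tile sinks 4 mm onto its rim seat and stays there, level and firm, its top about flush with the wood
- frame: low brown wooden frame fixed to the ledge, 270 x 270 mm, top 40 mm above the ledge, with four square pockets in a 2 x 2 pattern, centres 58 mm either way from its middle along its x and y; origin at the centre of its underside
- jar: small closed glass jar with a brass lid, 52 mm across, 75 mm tall, standing beside the frame; origin at the centre of its underside; bystander
- ladle: stainless ladle lying beside the frame: bowl 80 mm across and 30 mm high, 200 mm handle to its -x; origin under the bowl's centre; bystander
- stopper: cork bottle stopper standing on end, 26 mm across, 32 mm tall; origin at the centre of its underside; bystander
Not all that is in view belongs to the job. What is shaped like the tile_d but red is not meant. What is shaped like the tile_a but blue is not meant.

How it is judged:
By the outcome, as a careful person would: the job done as asked, in the order asked, and still so for the second after the job is handed in, while the arm keeps its last pose, push and grip.
It also fails if it takes over 51 s, if anything falls off the work surface, if the arm or the gripper's body presses on something with over 40 N, if the wrist force passes 120 N, or if a joint passes its speed limit or range.

## Robot

A 6-joint arm with a two-finger parallel gripper is mounted at the origin on the work surface. World frame = base frame: x ahead of the robot, y to its left, z up, the work surface at z = 0. Lengths are in m, angles in rad, forces in N, time in s.
With the tool pointing down it reaches from about 0.35 to 0.975 m from the base axis. Payload 4.9 kg.
Tool frame: the origin (TCP) lies at the very end of the fingers, on their centre line; the grasp point (between the pads) lies 19 mm behind it; z points along the fingers, y is the line along which they close (so a half turn about z gives the same grasp; the last joint's range is limited). The gripper opens to 85 mm and grips with 20 to 120 N. Pads are 22 mm wide; open, the fingers measure 114 mm over their backs; the gripper's body (76 mm by 85 mm) begins 54 mm behind the grasp point. The pads swing forward as they close: fully open they stand 13 mm farther back than shut.
Start: joints at [-1.306, 0.053, 1.613, -0, 1.476, -0.119], TCP at [0.234, -0.58, 0.231] pointing down, gripper open.
Joint ranges: [-3.01, 3.01], [-1.01, 2.22], [0.06, 2.58], [-1.02, 4.17], [0.09, 2.62], [-3.14, 3.14]. Speed limits (rad/s): [2.57, 2.57, 3.14, 3.14, 3.14, 3.14].

## Interface

Orientations are given as a unit quaternion [w, x, y, z].
In Python, from plant import manip gives the robot as it stands.
- The arm moves only by the tool move_arm, never from a script. Its argument "plan" is a list that holds one entry, the list of rows, each a list of 7 numbers: the shift along the tool's x, y, z as a fraction of full scale, then the turn, a rotation vector about the tool's x, y, z as a fraction of full scale, then the closure, from 0 (fully open) to 1 (shut). In form: [[[dx, dy, dz, wx, wy, wz, fingers], ...]]. A call has exactly 10 rows; each row shifts and turns the commanded pose from where the row before left it, along the tool's axes as they then stand; what a row does not reach is not made up. Full scale, the value 1, is 0.12 m for a shift and 0.15 rad for a turn. A row lasts 1/8 s, in which the tool goes at most 62.5 mm and 10.7 degrees, less where a joint would pass 70% of its speed; a pose out of reach is approached as far as the arm can. A call with a number of a shift or a turn outside -1 to 1 is refused whole. A call with a gripper value outside its range is refused whole. The fingers move at their own pace and stop on an object; the grip force is fixed at half the most. Time passes only in rows, so rows that do not move let the fingers close, or fill a call up. It gives the time, the measured TCP pose, the force, the opening and the grip force at its end, in the units of the state.
- manip.state(): the state, without advancing time (a new reading comes with each control period).
- manip.grab_frame(name): name is "scene" or "top" or "wrist"; returns a dict with "pixels" (400x640x3 uint8, blue, green, red), "depth" (400x640 float32, m along the optical axis (not along the pixel's ray), 0 where there is no reading), "vfov" (degrees; the focal length in pixels is half the picture's height over the tangent of half this angle, whatever the lens; pixels are square), "cx", "cy" (the principal point, pixels), "view" (4x4, takes a point from world to camera coordinates). Camera axes: x right, y down, z forward; pixel columns grow to the right and rows downward; lengths in m; the calibration is good to about 2 mm. A picture is of the moment at which its call begins.
- manip.job_done(): hands the job in; it is judged then, once.
The state is a dict: "time": time; "joint_pos": joint angles; "joint_vel": joint speeds; "joint_efforts": joint torques, N m; "tool_pos": TCP position; "tool_rot": TCP orientation; "contact_force": force on the tool from outside, world axes, zero at the start; "ft_torque": the same for the moment, N m; "gripper_width": opening from 0.0 (shut) to 1.0 (fully open); "grasp_force": force on a finger pad.
Only numpy, scipy, OpenCV 4.12 (cv2) and the standard library are available. Lean on these libraries where they do the work, as an engineer would, in place of code of your own. Each camera call takes 0.05 s, during which the arm holds its last target. There are 200 camera calls.

## Working session

There is one attempt and no reset: what is moved stays moved. The work goes in short steps, Python scripts to look and compute and a tool call to move; the robot and the scene stay as the last step left them, time stands still between calls to the robot, and variables do not carry over. Pictures are saved under pics/ and viewed, at most 10 in all, crops included, and the job is handed in when it is done.

Besides the shell and the picture viewer there is one more tool, called as name(argument=value, ...) on one line, values as JSON. move_arm: Moves the arm, as the interface text tells. Its arguments: {"type":"object","properties":{"plan":{"type":"array"}},"required":["plan"]}

```bash
mkdir -p pics; ls; python3 - <<'E'
from plant import manip
import cv2,numpy as np
s=manip.state();print(s)
ims=[]
for n in("top","scene"):
    f=manip.grab_frame(n);cv2.imwrite(f'pics/{n}0.png',f["pixels"]);np.savez(f'{n}0.npz',**f);print(n,f["vfov"],f["cx"],f["cy"],f["view"])
E
```

```text
pics
{'time': 0.0, 'joint_pos': array([-1.30604674e+00,  5.33603967e-02,  1.61429391e+00, -9.46563125e-06,
        1.47599874e+00, -1.18992842e-01]), 'joint_vel': array([-0.00110319,  0.00040047,  0.00069954,  0.00041908, -0.00204828,
        0.00022674]), 'joint_efforts': array([ 4.44638681e-05, -3.93686163e+01, -3.70170701e+01, -1.11427260e-04,
        7.18828829e-03, -6.10963525e-06]), 'tool_pos': array([ 0.23383372, -0.57893733,  0.23006088]), 'tool_rot': array([-1.02712061e-03,  9.81648513e-01,  1.90696447e-01, -7.97113241e-05]), 'contact_force': array([ 0.22360928, -0.00661164,  0.25144482]), 'ft_torque': array([ 0.03473828, -0.00026817,  0.00810079]), 'grasp_force': 0.0, 'gripper_width': 0.9961254709594803}
top 56.23292143258076 313.54622010877495 205.82232305870238 [[-0.00367655 -0.99949094 -0.03169128  0.12079262]
 [-0.98746071  0.0086303  -0.15762889  0.56858521]
 [ 0.15782215  0.03071437 -0.98698977  0.8392622 ]
 [ 0.          0.          0.          1.        ]]
scene 54.5260447772103 319.9434642466958 195.1001238814854 [[ 0.65072126  0.75931552  0.00133718 -0.44771665]
 [ 0.63479208 -0.54303866 -0.54967994 -0.2641047 ]
 [-0.41665437  0.35853725 -0.83537427  1.0777627 ]
 [ 0.          0.          0.          1.        ]]
```

View pics/top0.png

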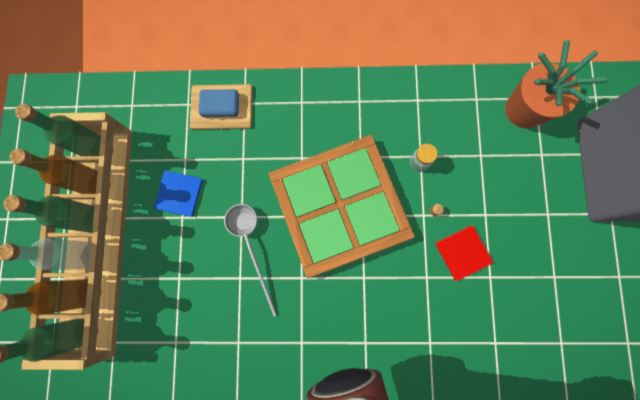

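View pics/scene0.png

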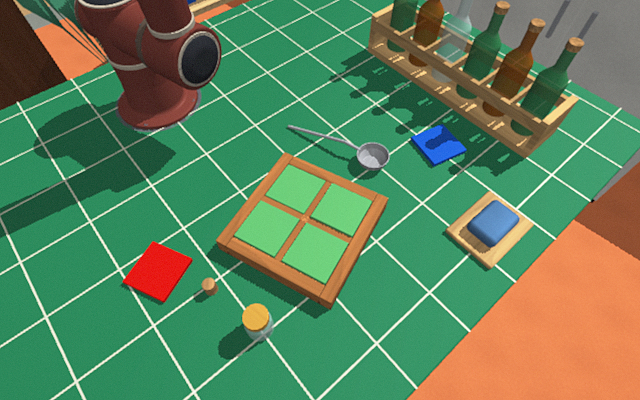

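The top view shows the four green tiles at about (308,188), (355,172), (325,236) and (373,215). The jar is at (425,157), the stopper at (437,209) and the ladle bowl at (240,220).

```bash
cat > h.py <<'E'
import cv2,numpy as np
def pts(f,uv):
    uv=np.asarray(uv,float).reshape(-1,2);F=200/np.tan(np.radians(float(f["vfov"]))/2)
    return F,np.c_[(uv[:,0]-f["cx"])/F,(uv[:,1]-f["cy"])/F,np.ones(len(uv))]
def back(f,uv,d):
    F,r=pts(f,uv);V=np.asarray(f["view"]);return (r*np.asarray(d)[:,None]-V[:3,3])@V[:3,:3]
def plane(f,uv,z):
    F,r=pts(f,uv);V=np.asarray(f["view"]);o=-V[:3,:3].T@V[:3,3];w=r@V[:3,:3];return o+w*((z-o[2])/w[:,2])[:,None]
def tiles(f):
    hsv=cv2.cvtColor(f["pixels"],cv2.COLOR_BGR2HSV);m=cv2.inRange(hsv,(45,60,165),(75,200,255))
    m=cv2.morphologyEx(m,cv2.MORPH_OPEN,np.ones((3,3),np.uint8))
    out=[]
    for c in cv2.findContours(m,cv2.RETR_EXTERNAL,cv2.CHAIN_APPROX_NONE)[0]:
        if cv2.contourArea(c)<800: continue
        k=np.zeros_like(m);cv2.drawContours(k,[c],-1,255,-1);k=cv2.erode(k,np.ones((5,5)))
        v,u=np.nonzero((k>0)&(f["depth"]>0));P=back(f,np.c_[u,v],f["depth"][v,u])
        z=np.median(P[:,2]);Q=plane(f,c.reshape(-1,2),z)
        rc=cv2.minAreaRect((Q[:,:2]*1000).astype(np.float32))
        A=np.c_[P[:,:2]-P[:,:2].mean(0),np.ones(len(P))];co=np.linalg.lstsq(A,P[:,2],rcond=None)[0]
        out.append((rc,z,co))
    return out
E
python3 - <<'E'
from h import *
for n in("top","scene"):
    f=dict(np.load(n+'0.npz'));print(n)
    for rc,z,co in tiles(f):print(np.round(rc[0],1),np.round(rc[1],1),round(rc[2],1),'z',round(z*1000,1),np.round(co,4))
f=dict(np.load('top0.npz'))
for uv in [(390,155),(290,165),(270,230),(300,215),(341,205),(327,178),(349,227),(332,115),(450,310),(425,155),(437,208)]:
    print(uv,np.round(back(f,[uv],[f["depth"][uv[1],uv[0]]])*1000,1))
E
```

```text
top
[500.1  89.9] [98.5 98.6] 20.5 z 41.8 [-0.0022 -0.002   0.0418]
[540.5 -18.6] [98.4 99. ] 20.4 z 44.5 [-0.0027  0.0012  0.0445]
[608.5 130.3] [98.3 98.4] 20.5 z 45.3 [-0.002  -0.0009  0.0453]
[649.1  21.8] [98.4 98.9] 20.5 z 44.7 [-0.0002 -0.0014  0.0447]
scene
[648.6  20.9] [98.8 98. ] 20.0 z 42.7 [ 0.0001 -0.002   0.0427]
[539.7 -19.4] [98.6 98. ] 20.5 z 42.3 [ 0.0043 -0.0025  0.0423]
[607.8 129.6] [98.6 98.1] 20.6 z 43.1 [ 0.002  -0.0029  0.0431]
[499.3  89.2] [98.4 98. ] 20.6 z 39.7 [ 0.001  -0.0005  0.0397]
(390, 155) [[705.2 -75.3   1.3]]
(290, 165) [[429.4  90.  921.8]]
(270, 230) [[516.7 226.4   3.7]]
(300, 215) [[548.7 149.9  39.5]]
(341, 205) [[571.9  52.   39.5]]
(327, 178) [[637.7  84.8  42. ]]
(349, 227) [[519.2  34.   39.7]]
(332, 115) [[815.4  70.   -1.4]]
(450, 310) [[ 325.1 -201.9    3. ]]
(425, 155) [[ 682.5 -143.2   73.3]]
(437, 208) [[ 563.8 -176.2   32.4]]
```

move_arm(plan=[[[0.34,-0.243,0,0,0,0,1],[0.34,-0.243,0,0,0,0,1],[0.34,-0.243,0,0,0,0,1],[0.34,-0.243,0,0,0,0,1],[0.34,-0.243,0,0,0,0,1],[0.34,-0.243,0,0,0,0,1],[0.34,-0.243,0,0,0,0,1],[0.34,-0.243,0,0,0,0,1],[0.34,-0.243,0,0,0,0,1],[0.34,-0.243,0,0,0,0,1]]])

```text
time: 1.35
tool_pos: [0.5036, -0.1547, 0.2309]
tool_rot: [-0.0, 0.982, 0.191, -0.0]
contact_force: [-0.1, 0.0, 0.3]
gripper_width: 0.001
grasp_force: 0.0
```

move_arm(plan=[[[0.34,-0.243,0,0,0,0,1],[0.34,-0.243,0,0,0,0,1],[0.34,-0.243,0,0,0,0,1],[0.34,-0.243,0,0,0,0,1],[0.34,-0.243,0,0,0,0,1],[0,0,0.36,0,0,0,1],[0,0,0.36,0,0,0,1],[0,0,0.36,0,0,0,1],[0,0,0,0,0,0,1],[0,0,0,0,0,0,1]]])

```text
time: 2.6
tool_pos: [0.6386, 0.0552, 0.1033]
tool_rot: [0.0, 0.982, 0.191, 0.001]
contact_force: [0.4, -0.7, 0.6]
gripper_width: -0.002
grasp_force: 0.0
```

move_arm(plan=[[[0,0,0.3,0,0,0,1],[0,0,0.07,0,0,0,1],[0,0,0.02,0,0,0,1],[0,0,0.02,0,0,0,1],[0,0,0.01,0,0,0,1],[0,0,0.01,0,0,0,1],[0,0,0,0,0,0,1],[0,0,0,0,0,0,1],[0,0,0,0,0,0,1],[0,0,0,0,0,0,1]]])

```text
time: 3.85
tool_pos: [0.6377, 0.0552, 0.0501]
tool_rot: [0.0, 0.982, 0.191, 0.0]
contact_force: [-0.2, 0.2, 0.3]
gripper_width: -0.004
grasp_force: 0.0
```

move_arm(plan=[[[0,0,0.01,0,0,0,1],[0,0,0.01,0,0,0,1],[0,0,0.01,0,0,0,1],[0,0,0.01,0,0,0,1],[0,0,0.01,0,0,0,1],[0,0,0,0,0,0,1],[0,0,0,0,0,0,1],[0,0,0,0,0,0,1],[0,0,0,0,0,0,1],[0,0,0,0,0,0,1]]])

```text
time: 5.1
tool_pos: [0.6377, 0.0552, 0.0441]
tool_rot: [0.0, 0.982, 0.191, 0.0]
contact_force: [-0.3, -0.3, 0.4]
gripper_width: -0.002
grasp_force: 0.0
```

move_arm(plan=[[[0,0,0.005,0,0,0,1],[0,0,0.005,0,0,0,1],[0,0,0.005,0,0,0,1],[0,0,0,0,0,0,1],[0,0,0,0,0,0,1],[0,0,0,0,0,0,1],[0,0,0,0,0,0,1],[0,0,0,0,0,0,1],[0,0,0,0,0,0,1],[0,0,0,0,0,0,1]]])

```text
time: 6.35
tool_pos: [0.6379, 0.0552, 0.0438]
tool_rot: [0.0, 0.982, 0.191, -0.0]
contact_force: [-4.6, 0.3, 8.0]
gripper_width: -0.002
grasp_force: 4.0
```

T4 is firm: 8 N and no give. Next is T3.

move_arm(plan=[[[0,0,-0.125,0,0,0,1],[0,-0.186,0,0,0,0,1],[0,-0.186,0,0,0,0,1],[0,0,0.04,0,0,0,1],[0,0,0.04,0,0,0,1],[0,0,0.015,0,0,0,1],[0,0,0.01,0,0,0,1],[0,0,0.008,0,0,0,1],[0,0,0,0,0,0,1],[0,0,0,0,0,0,1]]])

```text
time: 7.6
tool_pos: [0.6213, 0.0963, 0.0442]
tool_rot: [0.0, 0.982, 0.191, 0.0]
contact_force: [-0.2, -1.2, 1.6]
gripper_width: 0.001
grasp_force: 1.1
```

move_arm(plan=[[[0,0,0.005,0,0,0,1],[0,0,0.005,0,0,0,1],[0,0,0,0,0,0,1],[0,0,0,0,0,0,1],[0,0,0,0,0,0,1],[0,0,0,0,0,0,1],[0,0,0,0,0,0,1],[0,0,0,0,0,0,1],[0,0,0,0,0,0,1],[0,0,0,0,0,0,1]]])

```text
time: 8.85
tool_pos: [0.6213, 0.0967, 0.0427]
tool_rot: [-0.0, 0.982, 0.191, 0.0]
contact_force: [2.1, -4.3, 5.1]
gripper_width: 0.0
grasp_force: 2.6
```

T3 gave about 1.5 mm, so I'll check its tilt in the images before pressing further.

```bash
python3 - <<'E'
from plant import manip
from h import *
for n in("top","scene"):
    f=manip.grab_frame(n);np.savez(n+'1.npz',**f);cv2.imwrite(f'pics/{n}1.png',cv2.resize(f["pixels"][100:340,160:480],(800,600)))
    for rc,z,co in tiles(f):print(n,np.round(rc[0],1),np.round(rc[1],1),'z',round(z*1000,1),np.round(co,4))
    f0=dict(np.load(n+'0.npz'))
s=manip.state();print(s["tool_pos"],s["contact_force"],s["ft_torque"])
E
```

```text
top [479.  374.8] [144.1 133.1] z 0.8 [ 0.0022 -0.0002  0.0008]
top [532.8 -22.1] [83.2 93.8] z 44.5 [-0.0008 -0.0009  0.0445]
top [625.6 248.2] [ 98.1 141.8] z 0.9 [-0.0007 -0.0007  0.0009]
top [625.  372.7] [144.  141.7] z 0.8 [-0.0017 -0.0033  0.0008]
top [741.  374.7] [145.8  75.4] z 0.9 [ 0.0018 -0.0013  0.0009]
top [778.6 524.8] [145.1 137.8] z 0.7 [-0.0023 -0.0009  0.0007]
top [775.5 225. ] [143.3 143.7] z 0.8 [0.0019 0.0005 0.0009]
top [821.8  73.8] [ 53.7 144.3] z 1.0 [-0.0121 -0.0025  0.001 ]
top [778.9 -74.6] [145.8 136.8] z 1.1 [-0.0058  0.0019  0.0011]
top [898.7 524.8] [ 91.2 145.3] z 0.7 [-0.0044 -0.0007  0.0008]
top [899.  225.1] [ 91.2 144. ] z 1.0 [-0.0019  0.0003  0.001 ]
top [899.2  74. ] [ 91.4 142.6] z 1.0 [-0.     0.     0.001]
scene [662.1  25.7] [70.8 98.2] z 42.7 [0.0029 0.0014 0.0427]
scene [539.4 -18.4] [99.  95.6] z 42.3 [ 0.0052 -0.0028  0.0423]
scene [499.4  89.2] [99.6 98.7] z 39.7 [ 0.0049 -0.0023  0.0397]
[0.62125887 0.09664041 0.04268964] [ 2.27985661 -3.70581038  5.05010731] [-0.62525805 -0.40242708  0.03002772]
```

View pics/scene1.png

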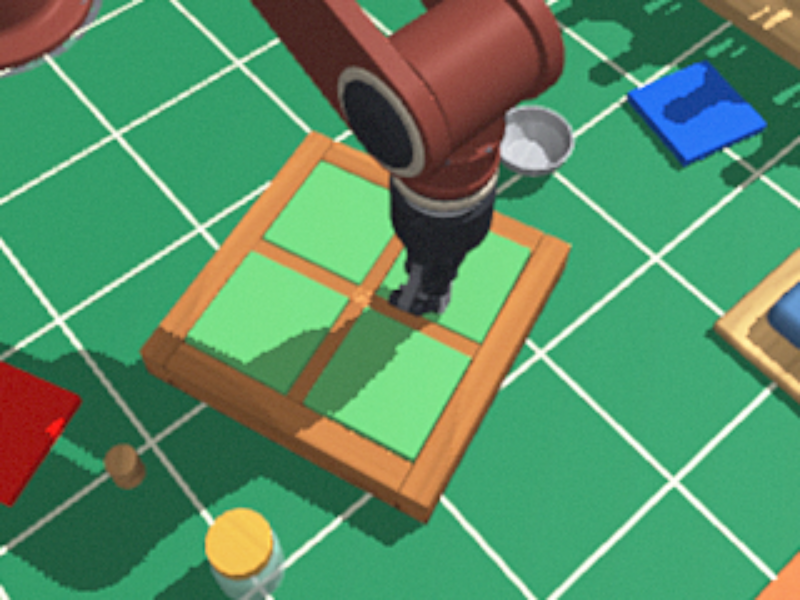

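The fingertip rests on T3 near its inner edge. The outer part of T3 is visible around crop (490,270), so I'll compare its depth with the baseline.

```bash
python3 - <<'E'
from h import *
f0=dict(np.load('scene0.npz'));f1=dict(np.load('scene1.npz'))
hs=lambda f:cv2.inRange(cv2.cvtColor(f["pixels"],cv2.COLOR_BGR2HSV),(45,60,165),(75,200,255))
m=cv2.erode(hs(f0)&hs(f1),np.ones((5,5)))>0
for nm,c in dict(T1=(500,89.5),T2=(540,-19),T3=(608,130),T4=(649,21.5)).items():
    v,u=np.nonzero(m);P0=back(f0,np.c_[u,v],f0["depth"][v,u]);P1=back(f1,np.c_[u,v],f1["depth"][v,u])
    q=P0[:,:2]-np.array(c)/1000;a=np.radians(20.4);e=np.c_[q@[np.cos(a),np.sin(a)],q@[-np.sin(a),np.cos(a)]]
    k=(abs(e)<.05).all(1)&(P0[:,2]>.03)
    d=(P1-P0)[k,2];A=np.c_[e[k],np.ones(k.sum())]
    print(nm,k.sum(),e[k].mean(0),'dz mm',d.mean()*1000,'fit',np.linalg.lstsq(A,d,rcond=None)[0])
E
```

```text
T1 1128 [-0.00150835 -0.00297972] dz mm 3.1488284504525397 fit [-0.00349218  0.00641298  0.00316267]
T2 1124 [-0.0070025   0.00493533] dz mm 2.5839394350699054 fit [ 0.02400079 -0.04188814  0.00295874]
T3 526 [ 0.02590812 -0.0013473 ] dz mm 3.7324938254945077 fit [0.00413305 0.08854825 0.00374472]
T4 983 [ 0.01857027 -0.00410668] dz mm 5.085287216300184 fit [-0.12252466 -0.02021051  0.00727761]
```

```bash
python3 - <<'E'
from h import *
f0=dict(np.load('scene0.npz'));f1=dict(np.load('scene1.npz'))
hs=lambda f:cv2.inRange(cv2.cvtColor(f["pixels"],cv2.COLOR_BGR2HSV),(45,60,100),(75,200,255))
m=cv2.erode(hs(f0)&hs(f1),np.ones((3,3)))>0
v,u=np.nonzero(m);P0=back(f0,np.c_[u,v],f0["depth"][v,u]);P1=back(f1,np.c_[u,v],f1["depth"][v,u]);a=np.radians(20.4)
for nm,c in dict(T1=(500,89.5),T2=(540,-19),T3=(608,130),T4=(649,21.5)).items():
    q=P0[:,:2]-np.array(c)/1000;e=np.c_[q@[np.cos(a),np.sin(a)],q@[-np.sin(a),np.cos(a)]]
    g=(abs(e)<.05).all(1)&(abs(P0[:,2]-.042)<.008)&(abs(P1[:,2]-.042)<.012)
    for ax in(0,1):
        print(nm,'xy'[ax],[(round(np.median((P1-P0)[k,2])*1000,1),int(k.sum())) for b in np.arange(-.05,.05,.02) for k in [g&(e[:,ax]>=b)&(e[:,ax]<b+.02)] if k.sum()>20])
E
```

```text
T1 x [(np.float64(-0.1), 252), (np.float64(-0.0), 295), (np.float64(-0.2), 308), (np.float64(0.1), 309), (np.float64(-0.1), 192)]
T1 y [(np.float64(-0.2), 284), (np.float64(-0.0), 316), (np.float64(-0.1), 300), (np.float64(0.0), 275), (np.float64(-0.2), 181)]
T2 x [(np.float64(0.1), 300), (np.float64(0.0), 361), (np.float64(0.1), 378), (np.float64(-0.0), 383), (np.float64(0.0), 346)]
T2 y [(np.float64(0.0), 368), (np.float64(0.1), 390), (np.float64(0.0), 375), (np.float64(0.0), 362), (np.float64(0.0), 273)]
T3 x [(np.float64(-1.2), 52), (np.float64(2.0), 46), (np.float64(0.7), 342), (np.float64(0.8), 310)]
T3 y [(np.float64(-2.2), 160), (np.float64(-0.5), 178), (np.float64(1.0), 159), (np.float64(2.7), 155), (np.float64(4.9), 98)]
T4 x [(np.float64(-0.1), 354), (np.float64(0.0), 418), (np.float64(-0.0), 422), (np.float64(0.1), 434), (np.float64(0.0), 381)]
T4 y [(np.float64(-0.1), 419), (np.float64(-0.1), 439), (np.float64(0.1), 428), (np.float64(0.1), 415), (np.float64(0.2), 308)]
```

T3 is clearly the one that rocks: −2 mm at the pressed side, +5 mm at the far side, while the others stay at 0. I'll lift, let it settle level, then move over its centre.

move_arm(plan=[[[0,0,-0.03,0,0,0,1],[0,0,-0.1,0,0,0,1],[0,0,0,0,0,0,1],[0,-0.149,0,0,0,0,1],[0,-0.149,0,0,0,0,1],[0,0,0.04,0,0,0,1],[0,0,0.04,0,0,0,1],[0,0,0.015,0,0,0,1],[0,0,0,0,0,0,1],[0,0,0,0,0,0,1]]])

```text
time: 10.2
tool_pos: [0.6078, 0.1295, 0.0469]
tool_rot: [0.0, 0.982, 0.191, 0.0]
contact_force: [-0.2, -1.3, -0.2]
gripper_width: 0.006
grasp_force: 0.0
```

```bash
python3 - <<'E'
from plant import manip
from h import *
f1=manip.grab_frame("scene");f0=dict(np.load('scene0.npz'))
F=200/np.tan(np.radians(f1["vfov"])/2);s=manip.state();print(s["tool_pos"],s["contact_force"])
a=np.radians(20.4)
hs=lambda f:cv2.inRange(cv2.cvtColor(f["pixels"],cv2.COLOR_BGR2HSV),(45,60,100),(75,200,255))
m=cv2.erode(hs(f0)&hs(f1),np.ones((3,3)))>0
v,u=np.nonzero(m);P0=back(f0,np.c_[u,v],f0["depth"][v,u]);P1=back(f1,np.c_[u,v],f1["depth"][v,u])
q=P0[:,:2]-np.array((.608,.130));e=np.c_[q@[np.cos(a),np.sin(a)],q@[-np.sin(a),np.cos(a)]]
g=(abs(e)<.05).all(1)&(abs(P0[:,2]-.042)<.008)&(abs(P1[:,2]-.042)<.012)
for ax in(0,1):print([(round(np.median((P1-P0)[k,2])*1000,1),int(k.sum())) for b in np.arange(-.05,.05,.02) for k in [g&(e[:,ax]>=b)&(e[:,ax]<b+.02)] if k.sum()>20])
E
```

```text
[0.60788726 0.12955315 0.04696039] [ 0.10980386  0.30263657 -0.47642704]
[(np.float64(0.4), 145), (np.float64(0.0), 123), (np.float64(-0.4), 176), (np.float64(-0.2), 349), (np.float64(-0.0), 315)]
[(np.float64(0.0), 338), (np.float64(-0.2), 319), (np.float64(-0.0), 157), (np.float64(-0.3), 174), (np.float64(0.1), 120)]
```

T3 is back level and the tip is over its centre. Now I press straight down.

move_arm(plan=[[[0,0,0.01,0,0,0,1],[0,0,0.006,0,0,0,1],[0,0,0.005,0,0,0,1],[0,0,0.005,0,0,0,1],[0,0,0.005,0,0,0,1],[0,0,0,0,0,0,1],[0,0,0,0,0,0,1],[0,0,0,0,0,0,1],[0,0,0,0,0,0,1],[0,0,0,0,0,0,1]]])

```text
time: 11.5
tool_pos: [0.6077, 0.1298, 0.0442]
tool_rot: [0.0, 0.982, 0.191, -0.0]
contact_force: [-3.1, -1.4, 6.8]
gripper_width: 0.004
grasp_force: 3.3
```

move_arm(plan=[[[0,0,0.005,0,0,0,1],[0,0,0.005,0,0,0,1],[0,0,0,0,0,0,1],[0,0,0,0,0,0,1],[0,0,0,0,0,0,1],[0,0,0,0,0,0,1],[0,0,0,0,0,0,1],[0,0,0,0,0,0,1],[0,0,0,0,0,0,1],[0,0,0,0,0,0,1]]])

```text
time: 12.75
tool_pos: [0.6077, 0.1298, 0.0431]
tool_rot: [0.0, 0.982, 0.191, -0.0]
contact_force: [-3.9, -1.0, 7.6]
gripper_width: 0.001
grasp_force: 3.6
```

move_arm(plan=[[[0,0,0.005,0,0,0,1],[0,0,0.005,0,0,0,1],[0,0,0.005,0,0,0,1],[0,0,0.005,0,0,0,1],[0,0,0,0,0,0,1],[0,0,0,0,0,0,1],[0,0,0,0,0,0,1],[0,0,0,0,0,0,1],[0,0,0,0,0,0,1],[0,0,0,0,0,0,1]]])

```text
time: 14.0
tool_pos: [0.6077, 0.1298, 0.0407]
tool_rot: [0.0, 0.982, 0.191, -0.0]
contact_force: [-3.9, -0.6, 7.8]
gripper_width: 0.001
grasp_force: 3.6
```

move_arm(plan=[[[0,0,0.005,0,0,0,1],[0,0,0.005,0,0,0,1],[0,0,0.005,0,0,0,1],[0,0,0,0,0,0,1],[0,0,0,0,0,0,1],[0,0,0,0,0,0,1],[0,0,0,0,0,0,1],[0,0,0,0,0,0,1],[0,0,0,0,0,0,1],[0,0,0,0,0,0,1]]])

```text
time: 15.25
tool_pos: [0.6077, 0.1298, 0.0405]
tool_rot: [0.0, 0.982, 0.191, -0.001]
contact_force: [-8.2, -1.3, 15.2]
gripper_width: 0.002
grasp_force: 7.8
```

```bash
python3 - <<'E'
from plant import manip
from h import *
f1=manip.grab_frame("scene");f0=dict(np.load('scene0.npz'));cv2.imwrite('pics/end.png',cv2.resize(f1["pixels"][100:340,160:480],(640,480)))
s=manip.state();print(s["tool_pos"],s["contact_force"])
a=np.radians(20.4)
hs=lambda f:cv2.inRange(cv2.cvtColor(f["pixels"],cv2.COLOR_BGR2HSV),(45,60,100),(75,200,255))
m=cv2.erode(hs(f0)&hs(f1),np.ones((3,3)))>0
v,u=np.nonzero(m);P0=back(f0,np.c_[u,v],f0["depth"][v,u]);P1=back(f1,np.c_[u,v],f1["depth"][v,u])
for c in((.608,.130),(.5,.0895),(.54,-.019),(.649,.0215)):
  q=P0[:,:2]-np.array(c);e=np.c_[q@[np.cos(a),np.sin(a)],q@[-np.sin(a),np.cos(a)]]
  g=(abs(e)<.05).all(1)&(abs(P0[:,2]-.042)<.008)&(abs(P1[:,2]-.042)<.012)
  for ax in(0,1):print([(round(float(np.median((P1-P0)[k,2]))*1000,1),int(k.sum())) for b in np.arange(-.05,.05,.02) for k in [g&(e[:,ax]>=b)&(e[:,ax]<b+.02)] if k.sum()>20])
E
```

```text
[0.60770155 0.12978174 0.0405012 ] [-8.65084595 -1.06305143 15.79441663]
[(-3.7, 141), (-3.7, 108), (-4.0, 154), (-3.8, 341), (-3.8, 312)]
[(-3.7, 334), (-3.9, 283), (-3.9, 160), (-3.8, 171), (-3.8, 108)]
[(0.1, 253), (-0.2, 295), (0.1, 310), (0.2, 318), (0.2, 253)]
[(-0.0, 281), (0.1, 316), (0.0, 300), (0.2, 299), (0.1, 233)]
[(0.3, 296), (0.1, 361), (-0.0, 377), (-0.1, 384), (0.0, 344)]
[(0.2, 366), (0.1, 389), (-0.0, 375), (0.1, 361), (-0.1, 271)]
[(-0.0, 350), (0.1, 417), (0.1, 425), (-0.1, 434), (-0.1, 381)]
[(-0.2, 421), (-0.1, 438), (0.1, 429), (-0.1, 410), (0.3, 309)]
```

View pics/end.png

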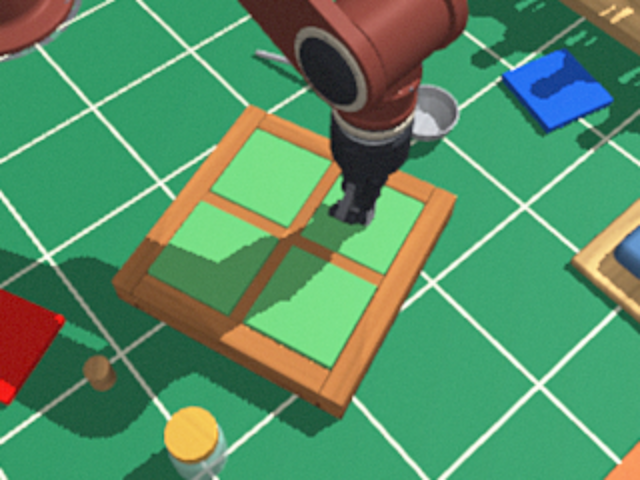

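The fingertip is on the tile's centre at (350,210). The tile has sunk evenly by about 3.8 mm and is level, and the other three tiles haven't moved.

```bash
python3 -c "
from plant import manip
print(manip.job_done())"
```

```text
the job is handed in; nothing more can be done
None
```

The rocking tile was the one centred at about (0.608, 0.130) m; I pressed it down about 4 mm until it was level and firm, and handed the job in with a fingertip holding it at about 15 N.

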